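# Load the spice caddy and hold it up level

## Robot

A 6-joint arm with a two-finger parallel gripper is mounted at the origin on the work surface. World frame = base frame: x ahead of the robot, y to its left, z up, the work surface at z = 0. Lengths are in mm, angles in rad, forces in N, time in s.
With the tool pointing down it reaches from about 275 to 1000 mm from the base axis. Payload 8.4 kg.
Tool frame: the origin (TCP) lies at the very end of the fingers, on their centre line; the grasp point (between the pads) lies 19 mm behind it; z points along the fingers, y is the line along which they close (so a half turn about z gives the same grasp; the last joint's range is limited). The gripper opens to 85 mm and grips with 20 to 120 N. Pads are 22 mm wide; open, the fingers measure 114 mm over their backs; the gripper's body (76 mm by 85 mm) begins 54 mm behind the grasp point. The pads swing forward as they close: fully open they stand 13 mm farther back than shut.
Start: joints at [1.197, 0.353, 1.633, -0, 1.155, -0.002], TCP at [227.057, 582.3, 231.281] pointing down, gripper open.
Joint ranges: [-2.63, 2.63], [-0.92, 2.1], [0.06, 2.66], [-1.3, 4.44], [0, 2.69], [-3.02, 3.02]. Speed limits (rad/s): [2.22, 2.22, 2.79, 3.14, 3.14, 3.14].

## Interface

Orientations are given as [roll, pitch, yaw] about the fixed x, y, z axes, in that order (R = Rz(yaw) Ry(pitch) Rx(roll)).
In Python, from rig import telemetry, imaging, r gives the robot as it stands. The module is installed in compiled form; this text tells all that it offers.
- The arm moves only by the tool step_arm, never from a script. Its argument "moves" is a list of rows, each a list of 3 entries, a list of its own where there are three numbers: the turn, a rotation vector about the tool's x, y, z scaled (see below), then the shift along the tool's x, y, z scaled (see below), then the opening, from -1 (shut) to 1 (fully open). A call has 1 to 8 rows; each row is the pose to reach, as a shift and turn from the pose commanded when the call began, along the tool's axes at that moment; what a row does not reach only later rows make up. The controller multiplies each number of a shift by 200 mm and each number of a turn by 45 degrees. A row lasts 1/10 s, in which the tool goes at most 50 mm and 8.59 degrees, less where a joint would pass 70% of its speed; a pose out of reach is approached as far as the arm can. A call with a number of a shift or a turn outside -1 to 1 is refused whole. A call with a gripper value outside its range is refused whole. The fingers move at their own pace and stop on an object; "squeeze" is the grip in N (left out, the last holds). Time passes only in rows, so rows that repeat a pose let the fingers close. It gives the time, the measured TCP pose, the force, the opening and the grip force at its end, in the units of the state.
- telemetry.sense(): the state, without advancing time (a new reading comes with each control period).
- imaging.grab_frame(name): name is "side" or "top" or "wrist"; returns the picture (480x640x3 uint8, red, green, blue); there is no depth.
- imaging.calibration(name): a dict with "fx", "fy", "cx", "cy" (pixels), "dist_coeffs" ([k1, k2, p1, p2, k3] as OpenCV has them; the pictures are not rectified), "cam_to_world" (4x4, takes a point from camera to world coordinates). Camera axes: x right, y up, looking along -z (the intrinsics and any distortion apply to the point x, -y, -z); pixel columns grow to the right and rows downward; lengths in mm; the calibration is good to about 2 mm. A picture is of the moment at which its call begins: read the wrist's pose just before it. calibration takes no time and is no camera call; for the wrist camera it gives the pose at the moment of the call.
- r.sign_off(): hands the job in; it is judged then, once.
Trained networks look in the newest picture that a camera, given by its name, has taken for a name from the list of things; names that differ only in an ending like _2 or _b are one class to them, and where a whole thing is asked for, a point or a joint stands for the part that bears it (a point fixed in the world has none). Each returns a list of dicts, best first, with "conf" (0 to 1); they miss things now and then, are a little off and sometimes report something else, mostly with a low value. They report only what shows in the picture. A call takes as long as a camera call.
- imaging.recognise(camera, name): "extent" ([left, top, width, height] in pixels, round what is visible of it).
- imaging.mark_of(camera, name): "xy" ([column, row] in pixels: a listed point, or the origin of a listed thing).
The state is a dict: "clock": time; "qpos": joint angles; "qvel": joint speeds; "joint_efforts": joint torques, N m; "eef_pos": TCP position; "tcp_rot": TCP orientation; "contact_force": force on the tool from outside, world axes, zero at the start; "wrist_torque": the same for the moment, N m; "opening": opening from 0.0 (shut) to 1.0 (fully open); "grasp_force": force on a finger pad.
Only numpy, scipy, OpenCV 4.12 (cv2) and the standard library are available. Lean on these libraries where they do the work, as an engineer would, in place of code of your own. Each camera call takes 0.05 s, during which the arm holds its last target. There are 200 camera calls.

## Task

Stand the stray red-capped spice jar back in the empty corner of the caddy, in line with the jars beside and opposite it; set it down and let go of it rather than dropping it in. Then take the caddy by its wooden grip, lift it clear of the counter and finish while still holding it, about 10 cm up, steady and level with all four jars standing in their corners, so that I can wipe underneath. Leave the mug, the bowl of lemons and the oil bottle where they are, and do not tip the caddy or any jar on the way.

Things in the scene. Friction and masses are not known exactly. Their poses are not given: they have to be found in the camera images.
- caddy: loose oak tray, 220 (x) x 190 (y) x 28 mm, walls 6, floor 8 mm thick, no dividers, 0.36 kg empty; brass bail (8 mm bar) in the plane y = 0, uprights at x = +-100, carries a wooden grip over the middle. Jars belong at x = +-70, y = +-55 mm, on the floor (z = 8); three are there, within 3 mm; with all four (0.84 kg) it balances at the grip. Origin: centre of the underside, z up; starts at any yaw
- caddy_grip (a point): centre of the caddy's wooden grip, 132 mm above the underside of the caddy; the grip is a bar 100 mm long (along the caddy's x), 16 mm wide (along its y), 20 mm tall (top at 142 mm), fixed to the caddy; axes parallel to the caddy's
- free_place (a point): where the stray jar's underside centre belongs: on the caddy's floor in the empty corner, at x = +70, y = +55, z = 8 mm in the caddy's frame; axes parallel to the caddy's
- jar_paprika: the stray spice jar, 48 mm in diameter and 115 mm tall, about 120 g: glass (46 mm) below, straight-sided red cap from 76 mm up to the top (the place to grip); origin at the centre of its underside, z up; filled with orange-red spice, standing on the counter beside the caddy, to its left or its right
- jar_salt: white-capped spice jar, 48 mm in diameter and 115 mm tall, about 120 g: glass (46 mm) below, straight-sided white cap from 76 mm up to the top (the place to grip); origin at the centre of its underside, z up; standing in a corner of the caddy
- jar_pepper: black-capped spice jar, 48 mm in diameter and 115 mm tall, about 120 g: glass (46 mm) below, straight-sided black cap from 76 mm up to the top (the place to grip); origin at the centre of its underside, z up; standing in a corner of the caddy
- jar_herbs: green-capped spice jar, 48 mm in diameter and 115 mm tall, about 120 g: glass (46 mm) below, straight-sided green cap from 76 mm up to the top (the place to grip); origin at the centre of its underside, z up; standing in a corner of the caddy
- mug: bystander: blue mug, 80 mm in diameter, 92 mm tall, handle at its +y; origin at the centre of its underside
- lemon_bowl: bystander: white bowl 140 mm across, 58 mm high, lemons fixed in it up to 72 mm; origin at the centre of its underside
- oil_bottle: bystander: green glass oil bottle, 64 mm in diameter, 150 mm tall; origin at the centre of its underside

How it is judged (in metres and radians):
On the way:
1. the red-capped jar stands in the empty corner, let go, with the caddy still on the counter (x of jar_paprika in the frame of free_place between -0.016 and 0.016 m and y of jar_paprika in the frame of free_place between -0.016 and 0.016 m and z of jar_paprika in the frame of free_place between -0.004 and 0.004 m and angle between jar_paprika's own z axis and vertical below 0.12 rad and contact force between the fingers and jar_paprika below 0.1 N and height (world z) of caddy below 0.005 m and angle between caddy's own z axis and vertical below 0.03 rad), for 0.2 s.
At the end, for the whole second after the job is handed in: The fingers alone hold the caddy (over 2 N; it rests on no bystander), underside 60 to 160 mm up, within 0.09 rad of level, under 20 mm/s and 0.08 rad/s; the red-capped jar, let go, stands on its floor within 16 mm along each axis of its place; the other jars stand upright in their corners (height (world z) of caddy between 0.06 and 0.16 m and angle between caddy's own z axis and vertical below 0.09 rad and contact force between the fingers and caddy above 2 N and linear speed of caddy below 0.02 m/s and angular speed of caddy below 0.08 rad/s and contact force between caddy and mug below 0.1 N and contact force between caddy and lemon_bowl below 0.1 N and contact force between caddy and oil_bottle below 0.1 N and x of jar_paprika in the frame of free_place between -0.016 and 0.016 m and y of jar_paprika in the frame of free_place between -0.016 and 0.016 m and z of jar_paprika in the frame of free_place between -0.004 and 0.004 m and angle between each of jar_paprika, jar_salt, jar_pepper, jar_herbs's own z axis and vertical below 0.12 rad and distance between jar_salt and caddy between 0.072 and 0.108 m and z of jar_salt in the frame of caddy between 0.003 and 0.014 m and distance between jar_pepper and caddy between 0.072 and 0.108 m and z of jar_pepper in the frame of caddy between 0.003 and 0.014 m and distance between jar_herbs and caddy between 0.072 and 0.108 m and z of jar_herbs in the frame of caddy between 0.003 and 0.014 m and contact force between the fingers and jar_paprika below 0.1 N); the arm keeps its last pose, push and grip.
It fails at once if the mug, the bowl or the oil bottle is moved by more than 20 mm or tipped (distance of any of mug, lemon_bowl, oil_bottle from where it was at the start of the episode above 0.02 m or angle between any of mug, lemon_bowl, oil_bottle's own z axis and vertical above 0.2 rad).
It fails at once if the caddy is tipped by more than 0.25 rad (angle between caddy's own z axis and vertical above 0.25 rad).
It fails at once if a jar is tipped by more than 0.4 rad (angle between any of jar_salt, jar_pepper, jar_herbs, jar_paprika's own z axis and vertical above 0.4 rad).
It fails at once if the red-capped jar is let go more than 20 mm above the caddy's floor (z of jar_paprika in the frame of free_place above 0.02 m and contact force between the fingers and jar_paprika below 0.05 N).
It also fails if it takes over 58 s, if anything falls off the work surface, if the arm or the gripper's body presses on something with over 40 N, if the wrist force passes 120 N, or if a joint passes its speed limit or range.

## Working session

There is one attempt and no reset: what is moved stays moved. The work goes in short steps, Python scripts to look and compute and a tool call to move; the robot and the scene stay as the last step left them, time stands still between calls to the robot, and variables do not carry over. Pictures are saved under pics/ and viewed, at most 10 in all, crops included, and the job is handed in when it is done.

Besides the shell and the picture viewer there is one more tool, called after "Emit:" in YAML: its name, and indented under it one key for each argument. step_arm: Moves the arm, as the interface text tells. Its arguments: {"type":"object","properties":{"moves":{"type":"array"},"squeeze":{"type":"number"}},"required":["moves"]}

```bash
mkdir -p pics; cat > h.py <<'E'
import numpy as np, cv2
from rig import telemetry, imaging, r
from scipy.spatial.transform import Rotation as R
def cal(n):
    c=imaging.calibration(n);K=np.array([[c['fx'],0,c['cx']],[0,c['fy'],c['cy']],[0,0,1]]);return K,np.array(c['dist_coeffs']),np.array(c['cam_to_world'])
def onz(n,px,z,C=None):
    K,d,T=C or cal(n)
    u=cv2.undistortPoints(np.array(px,float).reshape(1,1,2),K,d).ravel()
    v=T[:3,:3]@np.array([u[0],-u[1],-1]);o=T[:3,3]
    return o+v*(z-o[2])/v[2]
def proj(n,P,C=None):
    K,d,T=C or cal(n)
    p=(np.atleast_2d(P)-T[:3,3])@T[:3,:3]*[1,-1,-1]
    return cv2.projectPoints(p,np.zeros(3),np.zeros(3),K,d)[0].reshape(-1,2)
def save(n,f):
    im=imaging.grab_frame(n);cv2.imwrite('pics/'+f,im[:,:,::-1]);return im
E
python3 - <<'E'
from h import *
print(telemetry.sense())
for n in ['top','side']:
    save(n,n+'1.png');print(n,cal(n)[2].round(2).tolist())
    for t in ['caddy','caddy_grip','free_place','jar_paprika','jar_salt','jar_pepper','jar_herbs','mug','lemon_bowl','oil_bottle']:
        a=imaging.mark_of(n,t)[:2]
        print(t,[(np.round(x['xy']),round(x['conf'],2),onz(n,x['xy'],132 if 'grip' in t else 8 if t in('jar_salt','jar_pepper','jar_herbs','free_place') else 0).round(0)) for x in a])
E
```

```text
{'clock': 0.0, 'qpos': array([ 1.19661697e+00,  3.53634680e-01,  1.63414745e+00,  1.83858564e-05,
        1.15519527e+00, -2.38984374e-03]), 'qvel': array([-4.49019480e-04, -4.31707454e-04, -2.82398821e-05, -1.43860018e-04,
       -2.25020786e-03, -1.71805609e-03]), 'joint_efforts': array([-3.14116907e-03, -6.05254555e+01, -3.42043626e+01, -3.88328253e-04,
        9.87692998e-03,  6.63582938e-06]), 'eef_pos': array([226.86470995, 581.85529917, 230.56439686]), 'tcp_rot': array([-3.14020796e+00, -2.01197018e-05,  2.76979569e+00]), 'contact_force': array([ 0.97978558,  0.41395657, -0.23564833]), 'wrist_torque': array([-0.00844294,  0.00350494, -0.00852373]), 'grasp_force': 0.0, 'opening': 0.9995440561544957}
top [[-0.02, 0.99, -0.14, 469.14], [-1.0, -0.03, -0.04, -8.88], [-0.04, 0.13, 0.99, 939.36], [0.0, 0.0, 0.0, 1.0]]
caddy [(array([343., 271.]), 0.64, array([533., -16.,   0.]))]
caddy_grip [(array([342., 268.]), 0.66, array([528., -14., 132.])), (array([460., 185.]), 0.59, array([ 679., -242.,  132.]))]
free_place [(array([327., 234.]), 0.76, array([613.,  15.,   8.]))]
jar_paprika 
[... 710 characters left out ...]
y([294., 243.]), 0.57, array([532., -19., 132.]))]
free_place [(array([320., 262.]), 0.7, array([615.,  16.,   8.])), (array([258., 195.]), 0.46, array([557., 339.,   8.]))]
jar_paprika [(array([360., 400.]), 0.95, array([ 534., -366.,    0.]))]
jar_salt [(array([268., 303.]), 0.73, array([448., -61.,   8.]))]
jar_pepper [(array([326., 290.]), 0.72, array([588., -74.,   8.]))]
jar_herbs [(array([263., 266.]), 0.7, array([477.,  56.,   8.]))]
mug [(array([257., 195.]), 0.9, array([557., 349.,  -0.]))]
lemon_bowl [(array([314., 191.]), 0.89, array([720., 307.,  -0.])), (array([325., 291.]), 0.17, array([588., -69.,   0.]))]
oil_bottle [(array([419., 340.]), 0.95, array([ 722., -282.,    0.]))]
```

View pics/top1.png

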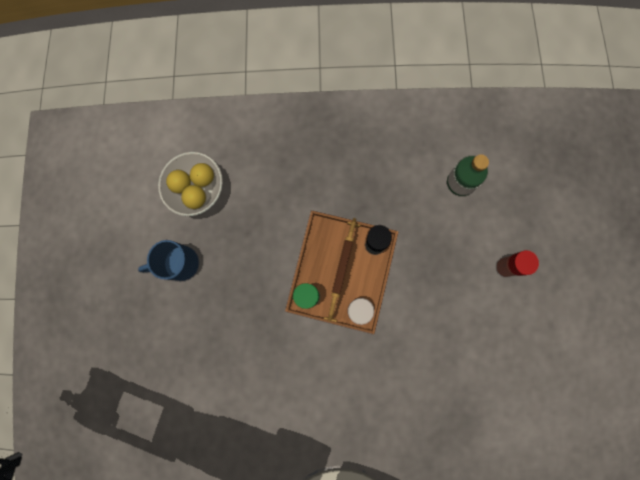

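View pics/side1.png

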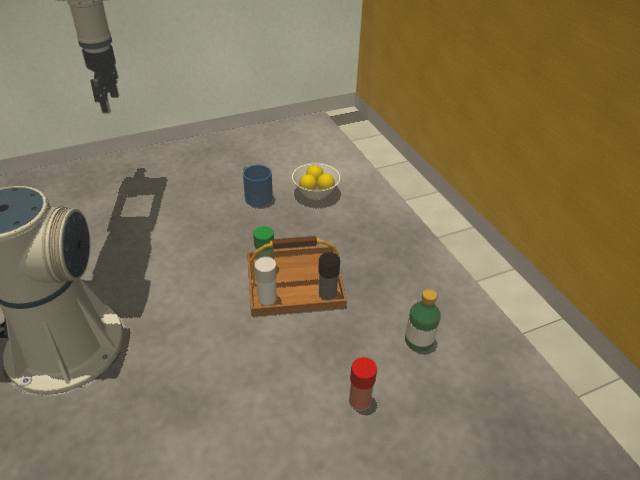

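The top view shows the caddy near (345,270), with its empty corner at upper left (325,235). The red jar is at (520,262), the oil bottle at (467,175), and the mug and bowl are on the left. The side view agrees. Next I'll refine these from the cap colours and the tray rim.

```bash
cat >> h.py <<'E'
def cap(n,col,z,im=None):
    im=imaging.grab_frame(n) if im is None else im
    h=cv2.cvtColor(im,cv2.COLOR_RGB2HSV).astype(int);H,S,V=h[...,0],h[...,1],h[...,2]
    m={'red':((H<4)|(H>176))&(S>200)&(V>130),'green':(H>55)&(H<75)&(S>200)&(V>90),'white':(S<25)&(V>185)}[col].astype(np.uint8)
    k,l,s,c=cv2.connectedComponentsWithStats(m)
    i=1+np.argmax(s[1:,4]);return c[i],s[i].tolist()
def mv(dpos,dyaw=0):
    "world displacement (mm), dyaw (rad) -> tool units"
    s=telemetry.sense();Rt=R.from_euler('xyz',s['tcp_rot'])
    print('pos',s['eef_pos'].round(1),s['tcp_rot'].round(4),'t',round(s['clock'],2),'F',s['contact_force'].round(1),'op',round(s['opening'],3),round(s['grasp_force'],1))
    print('shift',(Rt.inv().apply(dpos)/200).round(4),'turn',(Rt.inv().apply([0,0,dyaw])/np.radians(45)).round(4))
E
python3 - <<'E'
from h import *
t=cv2.imread('pics/top1.png')[:,:,::-1].copy()
for c,z in(('red',115),('green',123),('white',123)):
    p,s=cap('top',c,z,t);print(c,p.round(1),s,onz('top',p,z).round(1))
# tray: fit caddy pose from rim silhouette
h=cv2.cvtColor(t,cv2.COLOR_RGB2HSV).astype(int)
m=((h[...,0]>5)&(h[...,0]<18)&(h[...,1]>110)&(h[...,2]>60)).astype(np.uint8);m[:200]=0;m[345:]=0;m[:,:280]=0;m[:,410:]=0
ct=max(cv2.findContours(m,0,2)[0],key=cv2.contourArea)
b=cv2.boxPoints(cv2.minAreaRect(ct));print(b)
q=cv2.approxPolyDP(cv2.convexHull(ct),8,True).reshape(-1,2);print(q.tolist())
for P in(b,q):
    W=np.array([onz('top',x,28) for x in P]);print(W.round(0)[:,:2].tolist(),W.mean(0).round(1),np.linalg.norm(W-np.roll(W,1,0),axis=1).round(0),[round(np.degrees(np.arctan2(*(w[1::-1]))),1) for w in W-np.roll(W,1,0)])
E
```

```text
red [532.2 262.9] [527, 256, 10, 15, 36] [ 530.  -375.4  115. ]Traceback (most recent call last):
  File "<stdin>", line 4, in <module>
  File "h.py", line 22, in cap
    i=1+np.argmax(s[1:,4]);return c[i],s[i].tolist()
        ~~~~~~~~~^^^^^^^^^
    return _wrapfunc(a, 'argmax', axis=axis, out=out, **kwds)
    return bound(*args, **kwds)
ValueError: attempt to get argmax of an empty sequence
```

Emit:
step_arm:
  moves:
    - [[0,0,0.19],[0,0,0],1]
    - [[0,0,0.38],[0,0,0],1]
    - [[0,0,0.57],[0,0,-0.1],1]
    - [[0,0,0.76],[0,0,-0.2],1]
    - [[0,0,0.95],[0,0,-0.3],1]

```text
clock: 1.6
eef_pos: [227.0, 582.2, 291.9]
tcp_rot: [-3.141, 0.0, 2.017]
contact_force: [0.1, -0.1, -0.4]
opening: 0.997
grasp_force: 0.0
```

```bash
python3 - <<'E'
from h import *
t=cv2.imread('pics/top1.png')[:,:,::-1].copy()
h=cv2.cvtColor(t,cv2.COLOR_RGB2HSV)
for x,y in[(526,262),(515,264),(531,262),(307,295),(361,311),(378,238),(320,225),(312,240),(350,300)]:print(x,y,h[y,x])
E
```

```text
526 262 [  1 200 154]
515 264 [  1 202 111]
531 262 [  1 202 153]
307 295 [ 66 145 120]
361 311 [ 18  33 187]
378 238 [150  10  26]
320 225 [ 13 148 124]
312 240 [ 13 148 136]
350 300 [ 13 146 138]
```

Emit:
step_arm:
  moves:
    - [[0,0,0.19],[0,0,0],1]
    - [[0,0,0.38],[0,0,0],1]
    - [[0,0,0.57],[0,0,0],1]
    - [[0,0,0.76],[0,0,0],1]
    - [[0,0,0.87],[0,0,0],1]

```text
clock: 2.1
eef_pos: [227.1, 582.3, 291.3]
tcp_rot: [-3.142, -0.0, 1.335]
contact_force: [-0.6, -0.3, -0.1]
opening: 0.996
grasp_force: 0.0
```

```bash
sed -i "s/'red':.*'white'.*}\[/'red':((H<5)|(H>176))\&(S>180)\&(V>135),'green':(H>55)\&(H<75)\&(S>110)\&(V>95),'white':(S<60)\&(V>160)\&(np.indices(V.shape)[1]>335)\&(np.indices(V.shape)[0]<340)\&(np.indices(V.shape)[0]>280)}[/" h.py
python3 - <<'E'
from h import *
t=cv2.imread('pics/top1.png')[:,:,::-1].copy()
for c,z in(('red',115),('green',123),('white',123)):
    p,s=cap('top',c,z,t);print(c,p.round(1),s,onz('top',p,z).round(1))
h=cv2.cvtColor(t,cv2.COLOR_RGB2HSV).astype(int)
m=((h[...,0]>5)&(h[...,0]<18)&(h[...,1]>110)&(h[...,2]>60)).astype(np.uint8);m[:200]=0;m[345:]=0;m[:,:280]=0;m[:,410:]=0
ct=max(cv2.findContours(m,0,2)[0],key=cv2.contourArea)
b=cv2.boxPoints(cv2.minAreaRect(ct))
q=cv2.approxPolyDP(cv2.convexHull(ct),8,True).reshape(-1,2);print(q.tolist())
for P in(b,q):
    W=np.array([onz('top',x,28) for x in P]);print(W.round(0)[:,:2].tolist(),W.mean(0).round(1),np.linalg.norm(W-np.roll(W,1,0),axis=1).round(0),[round(np.degrees(np.arctan2(*(w[1::-1]))),1) for w in W-np.roll(W,1,0)])
for z in(115,): print(proj('top',[[533,-364,115],[557,-364,115],[533,-340,115]]).round(0).tolist())
mv([533-227,-364-582,0])
E
```

```text
red [526.4 262.2] [516, 251, 22, 23, 400] [ 531.6 -364.   115. ]
green [305.3 295.5] [294, 284, 24, 24, 462] [480.6  55.4 123. ]
white [360.5 311.2] [349, 299, 24, 25, 481] [449.5 -45.6 123. ]
[[312, 211], [397, 231], [373, 333], [286, 310]]
[[451.0, 105.0], [666.0, 47.0], [613.0, -137.0], [402.0, -75.0]] [533.  -14.8  28. ] [187. 223. 192. 220.] [np.float64(74.6), np.float64(-15.2), np.float64(-106.2), np.float64(163.6)]
[[659.0, 46.0], [612.0, -132.0], [402.0, -74.0], [453.0, 103.0]] [531.6 -14.1  28. ] [214. 184. 217. 185.] [np.float64(-15.6), np.float64(-105.1), np.float64(164.6), np.float64(74.1)]
[[526.0, 261.0], [525.0, 249.0], [514.0, 262.0]]
pos [227.1 582.3 291.3] [-3.1416 -0.      1.3346] t 2.1 F [-0.6 -0.3 -0.1] op 0.996 0.0
shift [-4.2407e+00  2.5942e+00 -1.0000e-04] turn [0. 0. 0.]
```

Emit:
step_arm:
  moves:
    - [[0,0,0],[-0.21,0.13,0],1]
    - [[0,0,0],[-0.42,0.26,0],1]
    - [[0,0,0],[-0.64,0.39,0],1]
    - [[0,0,0],[-0.85,0.52,0],1]
    - [[0,0,0],[-0.85,0.52,0],1]

```text
clock: 2.6
eef_pos: [290.3, 388.3, 291.4]
tcp_rot: [3.141, 0.002, 1.337]
contact_force: [0.1, 0.6, -0.6]
opening: 1.003
grasp_force: 0.0
```

Emit:
step_arm:
  moves:
    - [[0,0,0],[-0.21,0.13,0],1]
    - [[0,0,0],[-0.42,0.26,0],1]
    - [[0,0,0],[-0.64,0.39,0],1]
    - [[0,0,0],[-0.85,0.52,0],1]
    - [[0,0,0],[-0.85,0.52,0],1]

```text
clock: 3.1
eef_pos: [353.2, 199.4, 291.5]
tcp_rot: [3.14, 0.001, 1.335]
contact_force: [0.4, 0.6, -1.4]
opening: 0.997
grasp_force: 0.0
```

Emit:
step_arm:
  moves:
    - [[0,0,0],[-0.21,0.13,0],1]
    - [[0,0,0],[-0.42,0.26,0],1]
    - [[0,0,0],[-0.64,0.39,0],1]
    - [[0,0,0],[-0.85,0.52,0],1]
    - [[0,0,0],[-0.85,0.52,0],1]

```text
clock: 3.6
eef_pos: [416.1, 10.3, 291.6]
tcp_rot: [3.14, 0.001, 1.335]
contact_force: [0.1, 0.7, 0.6]
opening: 1.002
grasp_force: 0.0
```

Emit:
step_arm:
  moves:
    - [[0,0,0],[-0.21,0.13,0],1]
    - [[0,0,0],[-0.42,0.26,0],1]
    - [[0,0,0],[-0.64,0.39,0],1]
    - [[0,0,0],[-0.85,0.52,0],1]
    - [[0,0,0],[-0.85,0.52,0],1]

```text
clock: 4.1
eef_pos: [479.0, -178.5, 291.2]
tcp_rot: [3.14, 0.001, 1.337]
contact_force: [0.4, 1.9, 0.4]
opening: 0.996
grasp_force: 0.0
```

Emit:
step_arm:
  moves:
    - [[0,0,0],[-0.21,0.13,0],1]
    - [[0,0,0],[-0.42,0.26,0],1]
    - [[0,0,0],[-0.64,0.39,0],1]
    - [[0,0,0],[-0.84,0.52,0],1]
    - [[0,0,0],[-0.84,0.52,0],1]
    - [[0,0,0],[-0.84,0.52,0],1]

```text
clock: 4.7
eef_pos: [540.3, -361.4, 290.3]
tcp_rot: [-3.14, -0.001, 1.34]
contact_force: [-0.2, 1.0, -0.0]
opening: 1.003
grasp_force: 0.0
```

```bash
python3 - <<'E'
from h import *
T=cal('wrist');save('wrist','w1.png')
print(proj('wrist',[[531.6,-364,115],[531.6,-364,0]],T))
for n in('top','side'):
    im=imaging.grab_frame(n);p,s=cap(n,'red',115,im);print(n,p,s,onz(n,p,115 if n=='top' else 100))
mv([0,0,0])
E
```

```text
[[304.5563125  218.25456291]
 [307.03223831 195.63831913]]
top [520.53435115 263.87022901] [516, 253, 10, 21, 131] [ 528.83421999 -352.26836166  115.        ]
side [359.3515625 362.5      ] [352, 358, 18, 12, 128] [ 533.83327247 -346.9331644   100.        ]
pos [ 539.9 -360.2  291.3] [-3.1412e+00 -6.0000e-04  1.3417e+00] t 4.85 F [0.1 0.5 0.1] op 0.998 0.0
shift [0. 0. 0.] turn [0. 0. 0.]
```

View pics/w1.png

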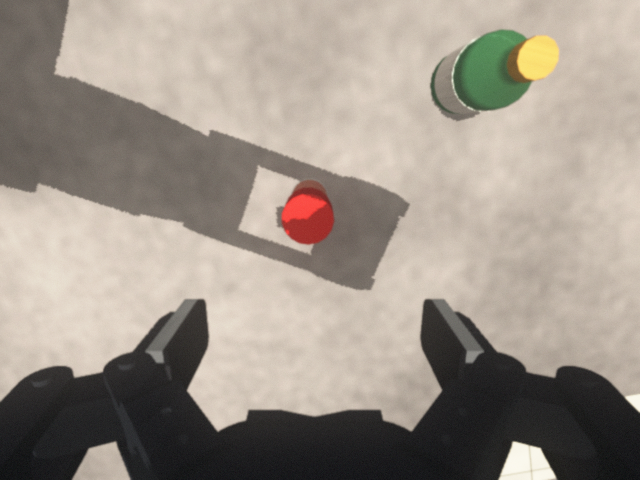

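The jar cap is at about (307,218) in the wrist picture, within 3 px of the prediction.

```bash
python3 - <<'E'
from h import *
p=onz('wrist',[307.5,218],115);print(p)
t=(p+[531.6,-364,115])/2;s=telemetry.sense()['eef_pos']
mv([t[0]-s[0],t[1]-s[1],76-s[2]],1.30-1.34)
E
```

```text
[ 533.80532935 -363.58816921  115.        ]
pos [ 539.9 -360.2  291.3] [-3.1412e+00 -6.0000e-04  1.3417e+00] t 4.85 F [0.1 0.5 0.1] op 0.998 0.0
shift [-0.0262 -0.0304  1.0765] turn [-0.      0.      0.0509]
```

Emit:
step_arm:
  moves:
    - [[0,0,0.05],[-0.024,-0.031,0.15],1]
    - [[0,0,0.05],[-0.024,-0.031,0.35],1]
    - [[0,0,0.05],[-0.024,-0.031,0.5],1]
    - [[0,0,0.05],[-0.024,-0.031,0.5],1]

```text
clock: 5.25
eef_pos: [530.3, -362.3, 187.6]
tcp_rot: [-3.135, -0.003, 1.302]
contact_force: [-0.5, 0.1, -0.8]
opening: 1.002
grasp_force: 0.0
```

```bash
python3 - <<'E'
from h import *
s=telemetry.sense()['eef_pos']
mv([532.7-s[0],-363.8-s[1],76-s[2]],1.30-1.30)
E
```

```text
pos [ 530.3 -362.3  187.6] [-3.1349e+00 -2.5000e-03  1.3023e+00] t 5.25 F [-0.5  0.1 -0.8] op 1.002 0.0
shift [-0.0055  0.0173  0.5578] turn [0. 0. 0.]
```

Emit:
step_arm:
  moves:
    - [[0,0,0],[0,0,0.15],1]
    - [[0,0,0],[0,0,0.3],1]
    - [[0,0,0],[0,0,0.3],1]
    - [[0,0,0],[0,0,0.3],1]
    - [[0,0,0],[0,0,0.3],1]

```text
clock: 5.75
eef_pos: [533.9, -365.9, 134.0]
tcp_rot: [3.138, 0.001, 1.301]
contact_force: [0.5, 0.0, 0.4]
opening: 0.998
grasp_force: 0.0
```

```bash
python3 - <<'E'
from h import *
s=telemetry.sense()['eef_pos']
mv([532.7-s[0],-363.8-s[1],76-s[2]],1.30-1.30)
E
```

```text
pos [ 533.9 -365.9  134. ] [3.1383e+00 1.1000e-03 1.3015e+00] t 5.75 F [0.5 0.  0.4] op 0.998 0.0
shift [ 0.0087 -0.0095  0.2899] turn [0. 0. 0.]
```

Emit:
step_arm:
  moves:
    - [[0,0,0],[0.005,-0.005,0.1],1]
    - [[0,0,0],[0.005,-0.005,0.2],1]
    - [[0,0,0],[0.005,-0.005,0.27],1]
    - [[0,0,0],[0.005,-0.005,0.28],1]
    - [[0,0,0],[0.005,-0.005,0.28],1]
    - [[0,0,0],[0.005,-0.005,0.28],1]

```text
clock: 6.35
eef_pos: [532.5, -364.5, 76.5]
tcp_rot: [3.14, 0.001, 1.301]
contact_force: [-0.2, 0.2, -0.0]
opening: 1.004
grasp_force: 0.0
```

Emit:
step_arm:
  moves:
    - [[0,0,0],[0,0,0],0.4]
    - [[0,0,0],[0,0,0],0.2]
    - [[0,0,0],[0,0,0],0]
    - [[0,0,0],[0,0,0],0]
    - [[0,0,0],[0,0,0],-0.2]
    - [[0,0,0],[0,0,0],-0.4]
    - [[0,0,0],[0,0,0],-0.4]
    - [[0,0,0],[0,0,0],-0.4]
  squeeze: 25

```text
clock: 7.15
eef_pos: [532.2, -364.3, 75.8]
tcp_rot: [3.141, 0.0, 1.301]
contact_force: [0.7, -0.5, 6.2]
opening: 0.553
grasp_force: 25.7
```

Emit:
step_arm:
  moves:
    - [[0,0,0],[0,0,-0.1],-0.4]
    - [[0,0,0],[0,0,-0.25],-0.4]
    - [[0,0,0],[0,0,-0.45],-0.4]
    - [[0,0,0],[0,0,-0.65],-0.4]
    - [[0,0,0],[0,0,-0.85],-0.4]
    - [[0,0,0],[0,0,-0.95],-0.4]
    - [[0,0,0],[0,0,-0.95],-0.4]
    - [[0,0,0],[0,0,-0.95],-0.4]

```text
clock: 7.95
eef_pos: [531.3, -363.8, 264.3]
tcp_rot: [-3.141, -0.0, 1.301]
contact_force: [-0.4, 0.2, -1.8]
opening: 0.557
grasp_force: 26.3
```

```bash
python3 - <<'E'
from h import *
s=telemetry.sense()['eef_pos']
mv([614.2-s[0],19.3-s[1],265-s[2]],0)
E
```

```text
pos [ 531.3 -363.8  264.3] [-3.1405e+00 -4.0000e-04  1.3011e+00] t 7.95 F [-0.4  0.2 -1.8] op 0.557 26.3
shift [ 1.9565 -0.1109 -0.0028] turn [0. 0. 0.]
```

Emit:
step_arm:
  moves:
    - [[0,0,0],[0.08,0,0],-0.4]
    - [[0,0,0],[0.2,-0.01,0],-0.4]
    - [[0,0,0],[0.36,-0.02,0],-0.4]
    - [[0,0,0],[0.54,-0.03,0],-0.4]
    - [[0,0,0],[0.72,-0.04,0],-0.4]
    - [[0,0,0],[0.88,-0.05,0],-0.4]
    - [[0,0,0],[0.96,-0.055,0],-0.4]
    - [[0,0,0],[1.0,-0.055,0],-0.4]

```text
clock: 8.75
eef_pos: [574.1, -166.4, 263.9]
tcp_rot: [-3.139, -0.0, 1.303]
contact_force: [-0.1, 0.8, -1.3]
opening: 0.556
grasp_force: 26.3
```

Emit:
step_arm:
  moves:
    - [[0,0,0],[0.1,0,0],-0.4]
    - [[0,0,0],[0.26,-0.01,0],-0.4]
    - [[0,0,0],[0.44,-0.02,0],-0.4]
    - [[0,0,0],[0.62,-0.03,0],-0.4]
    - [[0,0,0],[0.8,-0.04,0],-0.4]
    - [[0,0,0],[0.92,-0.05,0],-0.4]
    - [[0,0,0],[0.955,-0.055,0],-0.4]
    - [[0,0,0],[0.955,-0.055,0],-0.4]

```text
clock: 9.55
eef_pos: [614.6, 18.8, 264.6]
tcp_rot: [-3.141, 0.001, 1.302]
contact_force: [0.8, -0.5, -1.4]
opening: 0.557
grasp_force: 26.2
```

```bash
python3 - <<'E'
from h import *
save('top','top2.png');save('side','side2.png')
for n in('top','side'):
    for t in('caddy','free_place','jar_herbs','jar_pepper','jar_paprika'):
        a=imaging.mark_of(n,t)[:1];print(n,t,[(np.round(x['xy']),round(x['conf'],2),onz(n,x['xy'],{'caddy':0,'jar_paprika':189}.get(t,8)).round(0)) for x in a])
s=telemetry.sense()['eef_pos']
mv([614.2-s[0],19.3-s[1],84-s[2]],0)
E
```

```text
top caddy [(array([339., 269.]), 0.61, array([537.,  -8.,   0.]))]
top free_place [(array([329., 234.]), 0.69, array([612.,  12.,   8.]))]
top jar_herbs [(array([310., 296.]), 0.63, array([481.,  55.,   8.]))]
top jar_pepper []
top jar_paprika [(array([322., 215.]), 0.76, array([618.,  19., 189.]))]
side caddy [(array([295., 285.]), 0.98, array([529., -24.,   0.]))]
side free_place [(array([320., 262.]), 0.68, array([613.,  18.,   8.]))]
side jar_herbs [(array([260., 197.]), 0.56, array([561., 326.,   8.]))]
side jar_pepper [(array([326., 292.]), 0.62, array([585., -82.,   8.]))]
side jar_paprika [(array([320., 207.]), 0.93, array([606.,  13., 189.]))]
pos [614.8  18.4 265.3] [3.1415 0.     1.3009] t 10.15 F [-0.2 -0.  -1.5] op 0.552 26.2
shift [ 0.0034 -0.004   0.9066] turn [0. 0. 0.]
```

View pics/side2.png

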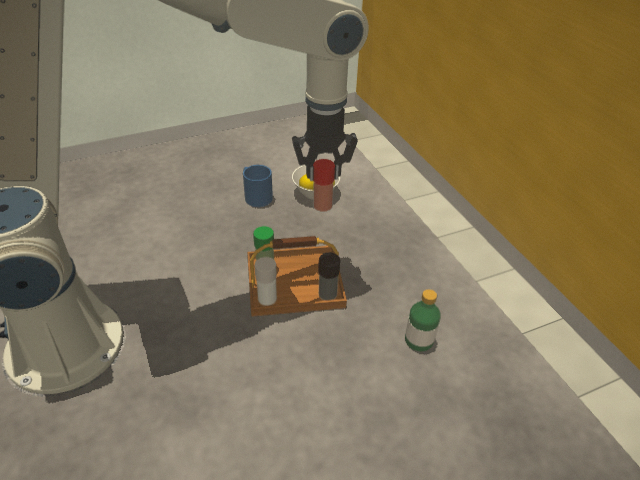

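The red jar hangs upright over the empty corner at (322,185), and the caddy hasn't moved. All the estimates agree, so I'll lower it.

Emit:
step_arm:
  moves:
    - [[0,0,0],[0,0,0.08],-0.4]
    - [[0,0,0],[0,0,0.22],-0.4]
    - [[0,0,0],[0,0,0.38],-0.4]
    - [[0,0,0],[0,0,0.54],-0.4]
    - [[0,0,0],[0,0,0.68],-0.4]
    - [[0,0,0],[0,0,0.78],-0.4]
    - [[0,0,0],[0,0,0.82],-0.4]
    - [[0,0,0],[0,0,0.82],-0.4]

```text
clock: 10.95
eef_pos: [614.2, 18.7, 100.4]
tcp_rot: [-3.14, 0.001, 1.301]
contact_force: [-0.3, -0.2, -1.3]
opening: 0.556
grasp_force: 26.3
```

Emit:
step_arm:
  moves:
    - [[0,0,0],[0,0,0.02],-0.4]
    - [[0,0,0],[0,0,0.04],-0.4]
    - [[0,0,0],[0,0,0.06],-0.4]
    - [[0,0,0],[0,0,0.07],-0.4]
    - [[0,0,0],[0,0,0.075],-0.4]
    - [[0,0,0],[0,0,0.075],-0.4]
    - [[0,0,0],[0,0,0.075],-0.4]

```text
clock: 11.65
eef_pos: [614.9, 18.7, 86.4]
tcp_rot: [3.141, -0.0, 1.301]
contact_force: [-0.3, -0.3, -1.0]
opening: 0.553
grasp_force: 26.3
```

Emit:
step_arm:
  moves:
    - [[0,0,0],[0,0,0.005],-0.4]
    - [[0,0,0],[0,0,0.01],-0.4]
    - [[0,0,0],[0,0,0.013],-0.4]
    - [[0,0,0],[0,0,0.013],-0.4]

```text
clock: 12.05
eef_pos: [614.9, 18.7, 83.9]
tcp_rot: [3.141, -0.0, 1.301]
contact_force: [-0.5, 0.2, 1.0]
opening: 0.554
grasp_force: 26.2
```

Emit:
step_arm:
  moves:
    - [[0,0,0],[0,0,0.003],-0.1]
    - [[0,0,0],[0,0,0.003],0.15]
    - [[0,0,0],[0,0,0.003],0.3]
    - [[0,0,0],[0,0,0.003],0.45]
    - [[0,0,0],[0,0,0.003],0.6]
    - [[0,0,0],[0,0,0.003],0.6]
    - [[0,0,0],[0,0,0.003],0.6]
    - [[0,0,0],[0,0,0.003],0.6]

```text
clock: 12.85
eef_pos: [614.8, 18.7, 83.1]
tcp_rot: [3.142, 0.0, 1.301]
contact_force: [-0.2, 1.4, 0.2]
opening: 0.798
grasp_force: 0.0
```

Emit:
step_arm:
  moves:
    - [[0,0,0],[0,0,-0.05],0.6]
    - [[0,0,0],[0,0,-0.15],0.6]
    - [[0,0,0],[0,0,-0.3],0.6]
    - [[0,0,0],[0,0,-0.5],0.6]
    - [[0,0,0],[0,0,-0.7],0.6]
    - [[0,0,0],[0,0,-0.8],1]
    - [[0,0,0],[0,0,-0.8],1]

```text
clock: 13.55
eef_pos: [616.8, 18.7, 247.7]
tcp_rot: [3.135, -0.002, 1.301]
contact_force: [0.3, -0.4, 0.5]
opening: 1.004
grasp_force: 0.0
```

```bash
python3 - <<'E'
from h import *
save('wrist','w3.png')
for n in('wrist',):
    for t in('caddy_grip','jar_paprika','jar_pepper','jar_herbs','jar_salt'):
        a=imaging.mark_of(n,t)[:1];print(n,t,[(np.round(x['xy']),round(x['conf'],2),onz(n,x['xy'],{'caddy':0,'caddy_grip':132}.get(t,8)).round(0)) for x in a])
mv([0,0,0])
E
```

```text
wrist caddy_grip [(array([222., 295.]), 0.58, array([534., -10., 132.]))]
wrist jar_paprika [(array([314., 200.]), 0.58, array([615.,  19.,   8.]))]
wrist jar_pepper [(array([313., 298.]), 0.85, array([583., -90.,   8.]))]
wrist jar_herbs [(array([313., 295.]), 0.71, array([583., -86.,   8.]))]
wrist jar_salt [(array([187., 294.]), 0.85, array([447., -47.,   8.]))]
pos [614.   18.7 241.6] [-3.1392e+00  7.0000e-04  1.3011e+00] t 13.85 F [ 0.5  1.  -0.6] op 0.996 0.0
shift [0. 0. 0.] turn [0. 0. 0.]
```

View pics/w3.png

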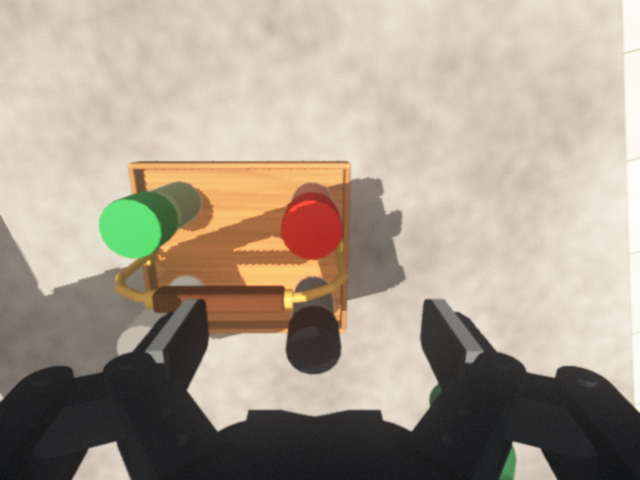

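The red jar stands upright in its corner, with its cap at (312,225). The grip runs from (155,297) to (284,297), and the tray edges look square to the tool. Next I'll measure the grip.

```bash
python3 - <<'E'
from h import *
a=[onz('wrist',p,28) for p in((129,163),(350,163))];d=a[1]-a[0];print('rim',a,np.linalg.norm(d),np.arctan2(d[1],d[0]))
g=[onz('wrist',p,137) for p in((153,298),(285,298))];e=g[1]-g[0];print('grip',g,(g[0]+g[1])/2,np.linalg.norm(e),np.arctan2(e[1],e[0]))
red=onz('wrist',(312.5,227),123);yw=-.27
c=np.array([532,-15]);dd=(red[:2]-c);print('red cap',red,dd@[np.cos(yw),np.sin(yw)],dd@[-np.sin(yw),np.cos(yw)])
s=telemetry.sense()['eef_pos']
mv([532-s[0],-15-s[1],0],np.pi/2)
E
```

```text
rim [array([453.18733449, 105.22437171,  28.        ]), array([658.58436425,  48.39102813,  28.        ])] 213.1149191794676 -0.2699459336364448
grip [array([485.36353028,   3.56619762, 137.        ]), array([580.4944119 , -22.80980401, 137.        ])] [532.92897109  -9.62180319 137.        ] 98.71969458701415 -0.2704662292036146
red cap [614.01546508  21.08346017 123.        ] 69.41952512239807 56.652291579133426
pos [614.   18.7 241.6] [-3.1392e+00  7.0000e-04  1.3011e+00] t 13.85 F [ 0.5  1.  -0.6] op 0.996 0.0
shift [-0.2714 -0.3502  0.001 ] turn [-1.5e-03 -4.7e-03 -2.0e+00]
```

Emit:
step_arm:
  moves:
    - [[0,0,-0.18],[-0.07,-0.08,-0.02],1]
    - [[0,0,-0.36],[-0.14,-0.17,-0.05],1]
    - [[0,0,-0.54],[-0.2,-0.26,-0.05],1]
    - [[0,0,-0.72],[-0.265,-0.35,-0.05],1]
    - [[0,0,-0.9],[-0.265,-0.35,-0.05],1]
    - [[0,0,-1],[-0.265,-0.35,-0.05],1]

```text
clock: 14.45
eef_pos: [532.2, -14.0, 252.3]
tcp_rot: [-3.14, -0.001, 2.091]
contact_force: [0.1, -0.0, 1.2]
opening: 1.001
grasp_force: 0.0
```

Emit:
step_arm:
  moves:
    - [[0,0,-0.18],[0,0,0],1]
    - [[0,0,-0.36],[0,0,0],1]
    - [[0,0,-0.54],[0,0,0],1]
    - [[0,0,-0.72],[0,0,0],1]
    - [[0,0,-0.9],[0,0,0],1]
    - [[0,0,-1],[0,0,0],1]
    - [[0,0,-1],[0,0,0],1]
    - [[0,0,-1],[0,0,0],1]

```text
clock: 15.25
eef_pos: [532.9, -13.8, 252.4]
tcp_rot: [-3.141, -0.001, 2.869]
contact_force: [0.4, 0.8, 0.2]
opening: 0.999
grasp_force: 0.0
```

```bash
python3 - <<'E'
from h import *
save('wrist','w4.png')
a=imaging.mark_of('wrist','caddy_grip');print([(x['xy'],x['conf'],onz('wrist',x['xy'],132)) for x in a])
for p in((532,-15),(533,-9.6)):print(proj('wrist',[[*p,142],[p[0]+48.2,p[1]-13.3,142],[p[0]-48.2,p[1]+13.3,142]]).round(0).tolist())
mv([0,0,0])
E
```

```text
[([313.6, 228.6], 0.92, array([533.33780184, -14.21122448, 132.        ])), ([359.4, 258.5], 0.42, array([565.88572812,  13.35265011, 132.        ]))]
[[312.0, 231.0], [312.0, 294.0], [312.0, 161.0]]
[[320.0, 230.0], [320.0, 293.0], [320.0, 160.0]]
pos [533.  -13.8 252.7] [-3.1414e+00 -6.0000e-04  2.8700e+00] t 15.35 F [ 0.1 -0.8 -0.4] op 0.996 0.0
shift [0. 0. 0.] turn [0. 0. 0.]
```

View pics/w4.png

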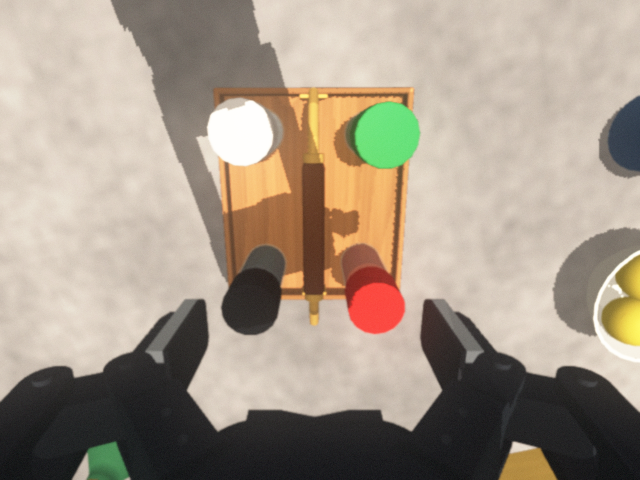

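All four jars stand in their corners. The grip runs vertically at column 313, rows 163–295, directly under the tool. I'll descend now.

Emit:
step_arm:
  moves:
    - [[0,0,0],[0,0,0.1],1]
    - [[0,0,0],[0,0,0.25],1]
    - [[0,0,0],[0,0,0.4],1]
    - [[0,0,0],[0,0,0.53],1]
    - [[0,0,0],[0,0,0.63],1]
    - [[0,0,0],[0,0,0.68],1]
    - [[0,0,0],[0,0,0.7],1]
    - [[0,0,0],[0,0,0.7],1]

```text
clock: 16.15
eef_pos: [533.3, -13.8, 113.2]
tcp_rot: [-3.142, -0.0, 2.871]
contact_force: [0.3, 1.0, 0.1]
opening: 0.999
grasp_force: 0.0
```

Emit:
step_arm:
  moves:
    - [[0,0,0],[0,0,0],0.5]
    - [[0,0,0],[0,0,0],0.1]
    - [[0,0,0],[0,0,0],-0.3]
    - [[0,0,0],[0,0,0],-0.5]
    - [[0,0,0],[0,0,0],-0.6]
    - [[0,0,0],[0,0,0],-0.7]
    - [[0,0,0],[0,0,0],-0.8]
    - [[0,0,0],[0,0,0],-0.9]
  squeeze: 30

```text
clock: 16.95
eef_pos: [533.3, -14.1, 113.4]
tcp_rot: [-3.141, 0.0, 2.872]
contact_force: [-1.4, -3.2, 5.4]
opening: 0.18
grasp_force: 30.8
```

Emit:
step_arm:
  moves:
    - [[0,0,0],[0,0,0],-1]
    - [[0,0,0],[0,0,0],-1]
    - [[0,0,0],[0,0,0],-1]
    - [[0,0,0],[0,0,0],-1]
  squeeze: 70

```text
clock: 17.35
eef_pos: [533.3, -14.1, 113.5]
tcp_rot: [-3.141, 0.0, 2.872]
contact_force: [-2.1, -3.4, 6.4]
opening: 0.175
grasp_force: 69.0
```

Gripped: the opening of about 15 mm matches the 16 mm bar. I'll lift slowly.

Emit:
step_arm:
  moves:
    - [[0,0,0],[0,0,-0.01],-1]
    - [[0,0,0],[0,0,-0.025],-1]
    - [[0,0,0],[0,0,-0.045],-1]
    - [[0,0,0],[0,0,-0.07],-1]
    - [[0,0,0],[0,0,-0.1],-1]
    - [[0,0,0],[0,0,-0.13],-1]
    - [[0,0,0],[0,0,-0.15],-1]
    - [[0,0,0],[0,0,-0.15],-1]

```text
clock: 18.15
eef_pos: [533.7, -13.8, 143.9]
tcp_rot: [3.141, 0.001, 2.872]
contact_force: [-0.1, 0.3, -8.5]
opening: 0.176
grasp_force: 68.4
```

```bash
python3 - <<'E'
from h import *
print(telemetry.sense()['wrist_torque'].round(2));mv([0,0,0])
E
```

```text
[0.03 0.02 0.  ]
pos [533.7 -13.8 143.9] [3.1413e+00 1.4000e-03 2.8720e+00] t 18.15 F [-0.1  0.3 -8.5] op 0.176 68.4
shift [0. 0. 0.] turn [0. 0. 0.]
```

Full weight (8.3 N) on the gripper and negligible moment. I'll carry on up to about 10 cm.

Emit:
step_arm:
  moves:
    - [[0,0,0],[0,0,-0.02],-1]
    - [[0,0,0],[0,0,-0.06],-1]
    - [[0,0,0],[0,0,-0.12],-1]
    - [[0,0,0],[0,0,-0.19],-1]
    - [[0,0,0],[0,0,-0.26],-1]
    - [[0,0,0],[0,0,-0.31],-1]
    - [[0,0,0],[0,0,-0.34],-1]
    - [[0,0,0],[0,0,-0.35],-1]

```text
clock: 18.95
eef_pos: [533.6, -13.8, 214.0]
tcp_rot: [3.141, 0.001, 2.872]
contact_force: [0.0, -0.0, -8.2]
opening: 0.174
grasp_force: 68.5
```

Emit:
step_arm:
  moves:
    - [[0,0,0],[0,0,0],-1]
    - [[0,0,0],[0,0,0],-1]
    - [[0,0,0],[0,0,0],-1]
    - [[0,0,0],[0,0,0],-1]
    - [[0,0,0],[0,0,0],-1]
    - [[0,0,0],[0,0,0],-1]
    - [[0,0,0],[0,0,0],-1]
    - [[0,0,0],[0,0,0],-1]

```text
clock: 19.75
eef_pos: [533.2, -13.8, 213.1]
tcp_rot: [-3.142, -0.0, 2.872]
contact_force: [0.2, 0.2, -8.3]
opening: 0.175
grasp_force: 68.4
```

```bash
python3 - <<'E'
from h import *
save('side','side5.png');print(telemetry.sense()['wrist_torque'].round(2));mv([0,0,0])
E
```

```text
[-0.01  0.02  0.  ]
pos [533.2 -13.8 213.1] [3.1416 0.     2.8718] t 19.8 F [-0.1  1.3 -8. ] op 0.175 68.4
shift [0. 0. 0.] turn [0. 0. 0.]
```

View pics/side5.png

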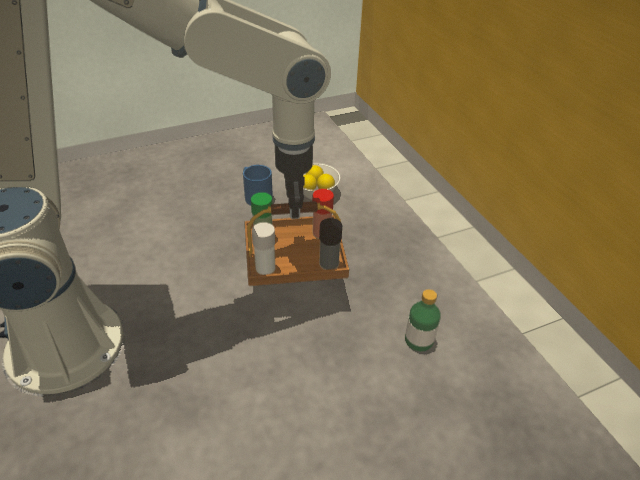

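The caddy hangs level at (297,255) with all four jars upright, and the bystanders haven't been touched. Handing in.

```bash
python3 -c "
from rig import r
print(r.sign_off())"
```

```text
the job is handed in; nothing more can be done
None
```

The red-capped jar is back in its corner, and the arm is holding the caddy level about 10 cm up with all four jars standing; the mug, lemon bowl and oil bottle were left alone, and the job is handed in (no verdict came back).

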